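# Rock the scrap-tray flap open with its lever

### The job

With the fingertips, push the upright post of the wooden stop away from the lever until the stop is fully out from under it, then press the paddle at the lever's long end right down to its rubber pad, so that the short end raises the heavy steel flap of the scrap tray. Finish while holding the paddle down with the flap up. Grasp and lift nothing, keep off the flap itself, leave the lever in its cradle, and leave everything else on the bench where it is.

Things in the scene. Friction and masses are not known exactly. Their poses are not given: they have to be found in the camera images.
- stand: Fixed fixture on the bench. Origin: on the bench under the lever's pivot; x points level from the lever's long end to the tray, z up, y the way the stop slides out. Along x: rubber pad (-205 mm, top 11 mm high), stop (-100 mm), pivot cradle (0), scrap tray (110 to 240 mm; 240 mm wide, 66 mm tall) shut by a flap. Base board 60 mm wide.
- pivot (a point): Fixed point in the middle of the cradle, 80 mm above the bench: the axis about which the lever rocks (parallel to the stand's y). The cradle cheeks are 40 mm apart inside, 60 mm outside, and reach 96 mm above the bench. They are open at the top.
- lever: Loose wooden lever, 16 mm thick, 30 mm wide, its 12 mm steel cross pin resting in the open cradle. Origin: pin centre; x along the lever to the short end, z out of its top. Long end: 220 mm from the pin, ends in a paddle 60 long, 50 wide. Short end: round nose 90 mm from the pin, under the flap. At rest it leans 14 degrees, paddle up; pressed home, 16 the other way. 4 to 9 N on the paddle moves it.
- lever_pad (a point): Middle of the paddle's top face, 190 mm from the pin. At rest about 134 mm above the bench; about 36 mm above it with the paddle down on the rubber pad.
- stop (a joint): Travel in m of the sliding wooden stop, along the stand's +y: 0 to 0.015 at the start (its block, 30 mm along x, 40 along y, 91 tall, then stands under the long arm 100 mm from the pivot and blocks it), 0.060 fully out; clear of the arm beyond 0.040. It runs in a guide, stays where it is left and takes 2 N to slide.
- stop_post (a point): Centre of the top of the stop's upright round post (16 mm diameter, top 115 mm above the bench). It stands 90 mm to the stand's +y side of the block's centre, joined to it by a low bar 30 mm wide whose top is 24 mm above the bench. It moves with the stop; push it away from the lever.
- flap (a joint): Opening angle in rad of the heavy steel flap on the tray: 0 shut, about 0.28 with the lever's paddle right down on the rubber pad. It falls shut by its weight (about 3 kg).
- flap_lip (a point): Middle of the lower front edge of the flap (170 x 240 mm, 10 mm thick), which overhangs the tray's front by 40 mm, over the lever's short end; 67 mm above the bench when shut. The hinge is 170 mm further along the stand's x.
- glue: Bystander, to be left alone: white glue bottle, 44 mm diameter, 100 mm tall. Origin: centre of its underside.
- bowl: Bystander, to be left alone: yellow bowl, 104 mm across the rim, 50 mm tall. Origin: centre of its underside.
- offcut: Bystander, to be left alone: small wood offcut 70 x 30 x 20 mm. Origin: centre of its underside.
- marker: Bystander, to be left alone: red marker lying flat, 130 x 16 x 12 mm. Origin: centre of its underside.
- trivet: Bystander, to be left alone: mosaic trivet, 130 mm square plate with a 90 mm grip, 10 mm thick. Origin: underside centre of the square.
- bowl2: Bystander, to be left alone: yellow bowl, 110 mm across the rim, 55 mm tall. Origin: centre of its underside.
- mallet: Bystander, to be left alone: hammer lying flat. Origin: about the middle of its length.

How it is judged:
By the outcome, as a careful person would: the job done as asked, in the order asked, and still so for the second after the job is handed in, while the arm keeps its last pose, push and grip.
It also fails if it takes over 35 s, if anything falls off the work surface, if the arm or the gripper's body presses on something with over 40 N, if the wrist force passes 120 N, or if a joint passes its speed limit or range.

### The arm

A 7-joint arm with a two-finger parallel gripper is mounted at the origin on the work surface. World frame = base frame: x ahead of the robot, y to its left, z up, the work surface at z = 0. Lengths are in m, angles in rad, forces in N, time in s.
With the tool pointing down it reaches from about 0.4 to 0.875 m from the base axis. Payload 6.5 kg.
Tool frame: the origin (TCP) lies on the centre line of the jaws, within the pads' length; the fingertips stand 17 mm ahead of it and the grasp point (between the pads) lies 2 mm behind it (bot.nose_length is the distance from the TCP to the fingertips, in m); z points along the fingers, y is the line along which they close (so a half turn about z gives the same grasp; the last joint's range is limited). The gripper opens to 88 mm and grips with 3 to 60 N. Pads are 18 mm wide; open, the fingers measure 123 mm over their backs; the gripper's body (75 mm by 187 mm) begins 45 mm behind the grasp point.
Start: joints at [1.259, 0.536, -0.004, 1.538, 0.003, 1.067, -0.071], TCP at [0.158, -0.63, 0.256] pointing down, gripper open.
Joint ranges: [-2.7, 2.7], [-0.37, 2.16], [-1.27, 1.26], [0.24, 2.4], [-1.31, 4.45], [0.19, 1.91], [-2.76, 2.76]. Speed limits (rad/s): [2.39, 2.39, 3.14, 3.14, 3.14, 3.14, 3.14].

### API

Orientations are given as a unit quaternion [x, y, z, w].
In Python, from station import bot, fingers, viewer gives the robot as it stands. Calls block until the motion is done:
- bot.move_to(position, orientation): joint-space move of the TCP to a pose.
- bot.move_l(position, feed=0.15, ori=None, f_stop=None): straight line of the TCP; ori=None keeps the orientation; feed is the mean speed in m/s. With f_stop (N) it stops when the force on the tool has changed by that much, and returns True; else False.
- bot.movej(angles): joint-space move.
- fingers.ungrasp() and fingers.close(f_grip=None): open the fingers fully, or close them until they stop; f_grip is the grip in N (None keeps the last).
- bot.dwell(seconds).
- bot.ik(position, orientation): joint angles nearest the present ones, or None.
- bot.get_state(): the state.
- viewer.capture(name): name is "scene" or "side" or "wrist"; returns a dict with "img" (384x512x3 uint8, red, green, blue), "intrinsics" (3x3 intrinsics, pixels), "position" and "orientation" of the camera in the world. Camera axes: x right, y up, looking along -z (the intrinsics and any distortion apply to the point x, -y, -z); pixel columns grow to the right and rows downward; lengths in m; the calibration is good to about 2 mm. A picture is of the moment at which its call begins. There is no depth.
A pose or a line that the arm cannot do raises bot.IKError and nothing moves.
- bot.sign_off(): hands the job in; it is judged then, once.
The state is a dict: "time": time; "qpos": joint angles; "qd": joint speeds; "tau": joint torques, N m; "eef_pos": TCP position; "eef_rot": TCP orientation; "force": force on the tool from outside, world axes, zero at the start; "ft_torque": the same for the moment, N m; "opening": opening from 0.0 (shut) to 1.0 (fully open); "gripper_force": force on a finger pad.
Only numpy, scipy, OpenCV 4.12 (cv2) and the standard library are available. Lean on these libraries where they do the work, as an engineer would, in place of code of your own. Each camera call takes 0.05 s, during which the arm holds its last target. There are 200 camera calls.

## Working session

There is one attempt and no reset: what is moved stays moved. The work goes in short steps, each a Python script; the robot and the scene stay as the last script left them, time stands still between calls to the robot, and variables do not carry over. Pictures are saved under pics/ and viewed, at most 10 in all, crops included, and the job is handed in when it is done.

```bash
mkdir -p pics; ls
cat > h.py <<'E'
import numpy as np, cv2
from scipy.spatial.transform import Rotation as R
from station import bot, fingers, viewer
def cap(n,f=None):
    c=viewer.capture(n)
    if f: cv2.imwrite('pics/'+f,c['img'][:,:,::-1])
    return c
def ray(c,u,v):
    d=np.linalg.inv(np.array(c['intrinsics']))@[u,v,1]; d=R.from_quat(c['orientation']).apply([d[0],-d[1],-d[2]])
    return np.array(c['position']),d
def onz(c,u,v,z):
    p,d=ray(c,u,v); return p+d*(z-p[2])/d[2]
def proj(c,P):
    q=R.from_quat(c['orientation']).inv().apply(np.array(P)-c['position']); k=np.array(c['intrinsics'])@[q[0],-q[1],-q[2]]; return k[:2]/k[2]
def tri(c1,a,c2,b):
    p,d=ray(c1,*a);q,e=ray(c2,*b); s=np.linalg.lstsq(np.c_[d,-e],q-p,rcond=None)[0]
    x,y=p+s[0]*d,q+s[1]*e; return (x+y)/2,np.linalg.norm(x-y)
E
python3 - <<'E'
from h import *
import pickle
cs={n:cap(n) for n in('scene','side','wrist')}
pickle.dump(cs,open('cs.pkl','wb'))
for n in('scene','side'): cv2.imwrite(f'pics/{n}0.png',cs[n]['img'][:,:,::-1])
for n in cs: print(n,cs[n].keys(),np.round(cs[n]['position'],3),np.round(R.from_quat(cs[n]['orientation']).as_matrix()[:,2],2),np.array(cs[n]['intrinsics']).round(1).tolist())
print(bot.get_state())
E
```

```text
pics
scene dict_keys(['img', 'intrinsics', 'position', 'orientation']) [ 1.135 -0.78   1.068] [ 0.4  -0.62  0.68] [[427.5, 0.0, 248.3], [0.0, 427.5, 196.6], [0.0, 0.0, 1.0]]
side dict_keys(['img', 'intrinsics', 'position', 'orientation']) [-0.226  1.456  1.218] [-0.42  0.71  0.56] [[498.6, 0.0, 258.9], [0.0, 498.6, 196.3], [0.0, 0.0, 1.0]]
wrist dict_keys(['img', 'intrinsics', 'position', 'orientation']) [ 0.226 -0.614  0.384] [0.27 0.07 0.96] [[312.4, 0.0, 247.7], [0.0, 312.4, 192.9], [0.0, 0.0, 1.0]]
{'time': 0.15, 'qpos': array([ 1.2588015 ,  0.53698428, -0.00444231,  1.53867513,  0.0026169 ,
        1.06728221, -0.07118588]), 'qd': array([ 0.00179742, -0.00224364, -0.00051153, -0.00291917,  0.00053123,
       -0.00188075,  0.00135083]), 'tau': array([ 1.69937630e-03, -5.71325791e+01,  9.91880782e-01, -2.51825541e+01,
       -5.61641541e-02,  1.52366882e-02,  8.41848396e-05]), 'eef_pos': array([ 0.15804093, -0.63001568,  0.25503409]), 'eef_rot': array([ 9.92451446e-01,  1.22636356e-01, -1.38381915e-04, -6.57250883e-04]), 'force': array([ 0.30521742, -0.14027926, -0.17796541]), 'ft_torque': array([-0.02212458,  0.04575564, -0.01384503]), 'gripper_force': 0.0, 'opening': 1.0014824243191889}
```

View pics/scene0.png

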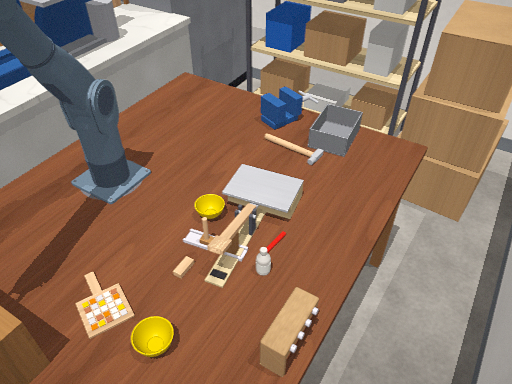

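View pics/side0.png

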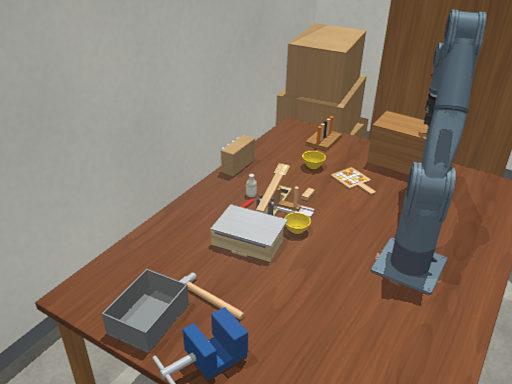

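Run:
```python
import pickle,cv2,numpy as np
cs=pickle.load(open('cs.pkl','rb'))
a=cv2.resize(cs['scene']['img'][160:290,170:300,::-1],None,fx=4.5,fy=4.5,interpolation=cv2.INTER_CUBIC)
cv2.imwrite('pics/sc.png',a)
b=cv2.resize(cs['side']['img'][150:270,200:330,::-1],None,fx=5,fy=5,interpolation=cv2.INTER_CUBIC)
cv2.imwrite('pics/sd.png',b)
```

```text
(no output)
```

View pics/sc.png

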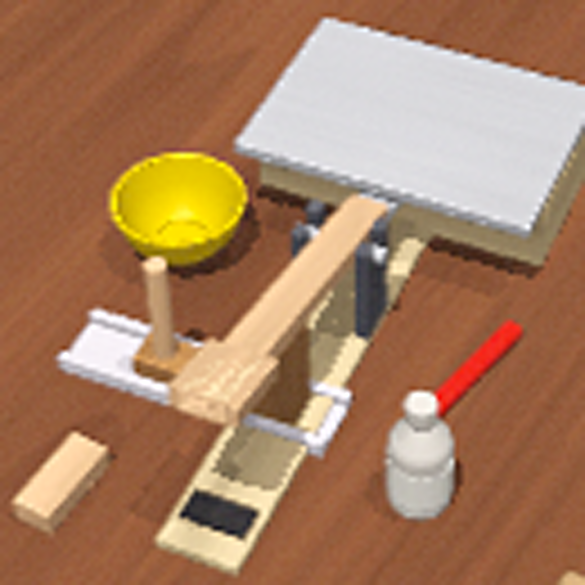

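View pics/sd.png

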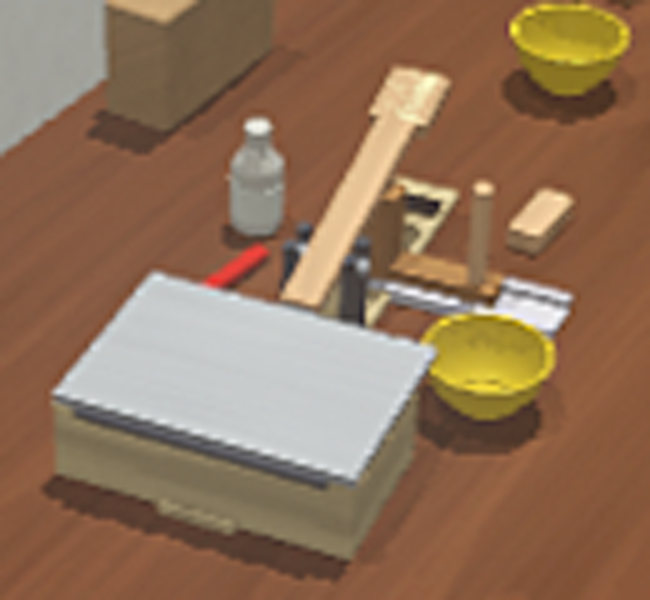

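```bash
cat > m.py <<'E'
from h import *
import pickle
cs=pickle.load(open('cs.pkl','rb'));S,D=cs['scene'],cs['side']
s=lambda x,y:(170+(x+.5)/4.5-.5,160+(y+.5)/4.5-.5); d=lambda x,y:(200+(x+.5)/5-.5,150+(y+.5)/5-.5)
print('post',tri(S,s(154,264),D,d(483,187)),onz(S,*s(154,264),.115),onz(D,*d(483,187),.115))
fs=[onz(S,*s(*p),.077) for p in((237,148),(530,228))]; fd=[onz(D,*d(*p),.077) for p in((435,350),(155,272))]
print('flap front',np.round(fs,3),np.round(fd,3))
f=(np.array(fs)+fd)/2; L=f[0]-f[1]; print(np.linalg.norm(L)); ey=L/np.linalg.norm(L); ex=np.cross(ey,[0,0,1])
print('back',onz(D,*d(350,478),.077),onz(D,*d(55,397),.077),onz(S,*s(330,18),.077))
pad=onz(S,*s(220,513),.011); print('pad',pad)
fm=f.mean(0); ax=fm-pad; ax[2]=0; print('axis len (275)',np.linalg.norm(ax)); 
print('yaw from edge',np.degrees(np.arctan2(ex[1],ex[0])),'from pad',np.degrees(np.arctan2(ax[1],ax[0])))
print('paddle',np.round([tri(S,s(*a),D,d(*b))[0] for a,b in (((172,388),(450,78)),((230,405),(398,68)),((278,364),(373,108)))],3))
e=ax/np.linalg.norm(ax); o=fm*[1,1,0]-e*.07; ey=np.cross([0,0,1],e); print('origin',o,'or',pad*[1,1,0]+.205*e)
P=tri(S,s(154,264),D,d(483,187))[0]-o; print('post in stand',P@e,P@ey)
print('bowl scene',onz(S,*s(180,205),.05),'side',onz(D,*d(488,357),.05))
print('offcut',onz(S,*s(65,475),.02),'glue',onz(S,*s(422,405),.1))
E
python3 m.py
```

```text
post (array([ 0.5111912 , -0.07134118,  0.11551137]), np.float64(0.000474514933192483)) [ 0.51063223 -0.07105619  0.115     ] [ 0.51170652 -0.07187263  0.115     ]
flap front [[0.465 0.091 0.077]
 [0.698 0.133 0.077]] [[0.46  0.096 0.077]
 [0.696 0.129 0.077]]
0.23703672047618662
back [0.43718875 0.26160678 0.077     ] [0.66677759 0.30159069 0.077     ] [0.43863775 0.26309313 0.077     ]
pad [ 0.62224514 -0.15957762  0.011     ]
axis len (275) 0.27500114767555783
yaw from edge 99.05763309314482 from pad 98.88680831668611
paddle [[ 0.6   -0.171  0.139]
 [ 0.643 -0.162  0.139]
 [ 0.64  -0.111  0.126]]
origin [0.59057597 0.04296259 0.        ] or [0.59057614 0.04296145 0.        ]
post in stand -0.10066801216581549 0.09608976305483014
bowl scene [0.44709188 0.03839073 0.05      ] side [0.43768188 0.04900706 0.05      ]
offcut [ 0.51788864 -0.19498794  0.02      ] glue [ 0.72701375 -0.07064983  0.1       ]
```

```bash
cat >> h.py <<'E'
O=np.array([.5906,.043,0]); a=np.radians(98.9); EX=np.array([np.cos(a),np.sin(a),0]); EY=np.array([-np.sin(a),np.cos(a),0]); NL=bot.nose_length
def W(x,y,ztip): return O+x*EX+y*EY+[0,0,ztip+NL]
def S_(p): p=np.array(p)-O; return np.round([p@EX,p@EY,p[2]-NL],4)
def quat(sgn): y=sgn*EX; z=np.array([0,0,-1.]); return R.from_matrix(np.c_[np.cross(y,z),y,z]).as_quat()
def rep(t): s=bot.get_state(); print(t,'t',round(s['time'],2),'tip',S_(s['eef_pos']),'F',np.round(s['force'],1))
E
python3 - <<'E'
from h import *
q=[bot.ik(W(-.1,.056,.2),quat(s)) for s in(1,-1)]; print([None if x is None else np.round(x,2) for x in q])
s=[1,-1][int(np.argmin([9 if x is None else abs(x[6]) for x in q]))]; print(s)
open('sgn','w').write(str(s))
fingers.close(10); bot.move_to(W(-.1,.056,.2),quat(s)); rep('above')
cap('wrist','w1.png')
c=cap('scene'); cv2.imwrite('pics/s1.png',cv2.resize(c['img'][120:290,130:300,::-1],None,fx=3.4,fy=3.4))
E
```

```text
[array([ 0.65,  0.56, -0.83,  1.79,  0.49,  1.  ,  1.35]), array([ 0.31,  0.45, -0.35,  1.81,  0.19,  0.91, -1.54])]
1
above t 3.9 tip [-0.1011  0.0562  0.1999] F [1.1 0.2 0.3]
```

View pics/w1.png

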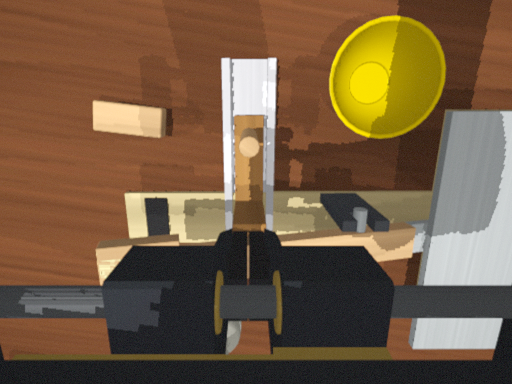

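The wrist view shows the post top at (249,147), straight ahead of the closed fingers (centred at column 249). The lever is behind them and the slide ahead is free, with the bowl well to the right.

Run:
```python
from h import *
print(bot.move_l(W(-.1,.056,.088),feed=.12,f_stop=8)); rep('down')
h=bot.move_l(W(-.1,.142,.088),feed=.06,f_stop=14); print(h); rep('push')
c=cap('scene'); cv2.imwrite('pics/s2.png',cv2.resize(c['img'][160:290,170:300,::-1],None,fx=4.5,fy=4.5,interpolation=cv2.INTER_CUBIC))
```

```text
False
down t 5.08 tip [-0.1     0.0554  0.0887] F [ 1.1 -0.3 -0.1]
True
push t 6.28 tip [-0.1     0.1337  0.0884] F [ 1.8 -0.2  0.3]
```

View pics/s2.png

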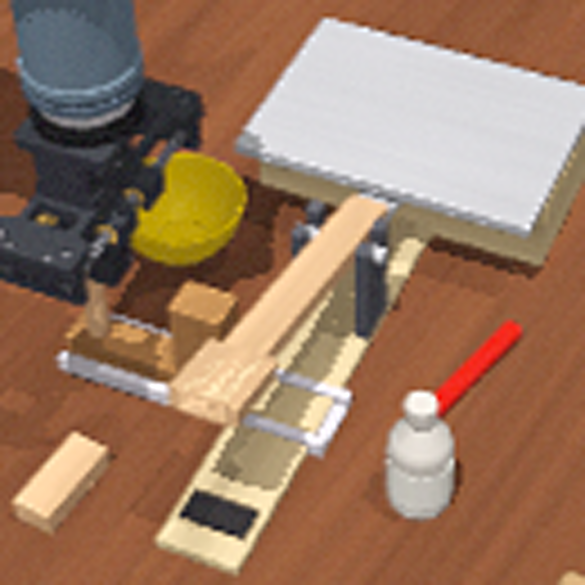

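The block and post are at the outer end of the slide, with the block top at (203,305) clear of the arm. The tip stopped at the expected end-of-travel position.

Run:
```python
from h import *
bot.move_l(W(-.1,.125,.088),feed=.06)
bot.move_l(W(-.1,.125,.19),feed=.15)
bot.move_l(W(-.187,0,.19),feed=.15); rep('over')
print(bot.move_l(W(-.187,0,.142),feed=.08,f_stop=8))
print(bot.move_l(W(-.187,0,.028),feed=.04,f_stop=25)); rep('press'); bot.dwell(.3); rep('hold')
c=cap('scene'); d=cap('side')
a=cv2.resize(c['img'][160:290,170:300,::-1],(400,400),interpolation=cv2.INTER_CUBIC); b=cv2.resize(d['img'][150:280,200:330,::-1],(400,400),interpolation=cv2.INTER_CUBIC)
cv2.imwrite('pics/s3.png',np.hstack([a,b]))
```

```text
over t 8.62 tip [-0.1864  0.0005  0.1898] F [ 0.2  0.4 -0.8]
False
True
press t 11.72 tip [-0.1854 -0.0014  0.0377] F [-2.7 -0.6  9.7]
hold t 12.03 tip [-0.1854 -0.0014  0.0377] F [-3.1 -0.4  9. ]
```

View pics/s3.png

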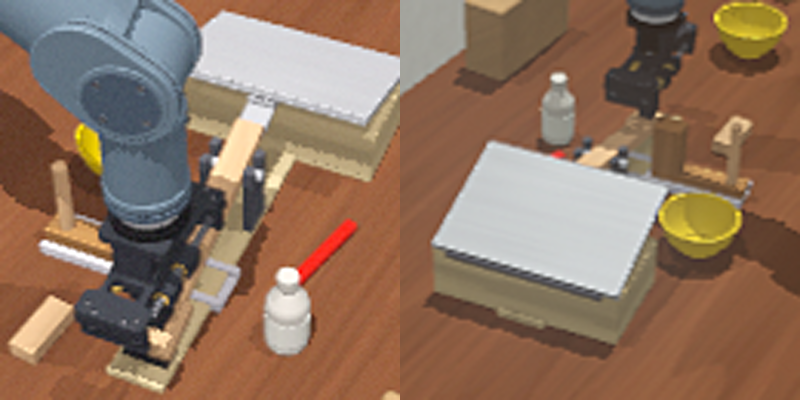

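The flap is visibly up and the paddle is near the pad. The holding force has relaxed to 9 N, so I'll press in small steps for a firm hold.

Run:
```python
from h import *
z=.0377
for i in range(6):
    z-=.001; bot.move_l(W(-.1855,-.0014,z),feed=.01); bot.dwell(.2); rep(f'{z:.4f}')
    if bot.get_state()['force'][2]>20: break
bot.dwell(.5); rep('end')
c=cap('scene'); d=cap('side')
a=cv2.resize(c['img'][160:290,170:300,::-1],(400,400),interpolation=cv2.INTER_CUBIC)
from h import ray
# flap lip height: expected edge mid at .067+.17*sin(.28)
m=O+EX*(.24-.17*np.cos(.28)); m[2]=.067+.17*np.sin(.28)
print('lip expected px scene',proj(c,m),'side',proj(d,m))
for sy in(1,-1):
    for th in (0,.24,.28):
        p=O+EX*(.24-.17*np.cos(th)-.01*np.sin(th)*-1*-1)+EY*.12*sy; p[2]=.077+.17*np.sin(th); print(sy,th,proj(c,p).round(1),proj(d,p).round(1))
e=cv2.resize(d['img'][170:270,195:295,::-1],(400,400),interpolation=cv2.INTER_CUBIC)
cv2.imwrite('pics/s4.png',np.hstack([a,e]))
```

```text
0.0367 t 12.57 tip [-0.1854 -0.0015  0.0377] F [-4.5 -0.3 10.2]
0.0357 t 13.03 tip [-0.1854 -0.0015  0.0375] F [-6.   0.5 16.4]
0.0347 t 13.47 tip [-0.1853 -0.0016  0.0373] F [-9.4 -0.  24.7]
end t 13.97 tip [-0.1854 -0.0016  0.0373] F [-8.9 -0.3 24.6]
lip expected px scene [254.47895421 191.59189539] side [257.24786139 204.58399379]
1 0 [221.8 191.6] [286.7 219.2]
1 0.24 [221.5 182.4] [287.1 211. ]
1 0.28 [221.6 180.7] [287.  209.7]
-1 0 [287.2 210.7] [229.8 204. ]
-1 0.24 [288.2 201.3] [229.4 195.9]
-1 0.28 [288.4 199.5] [229.3 194.7]
```

View pics/s4.png

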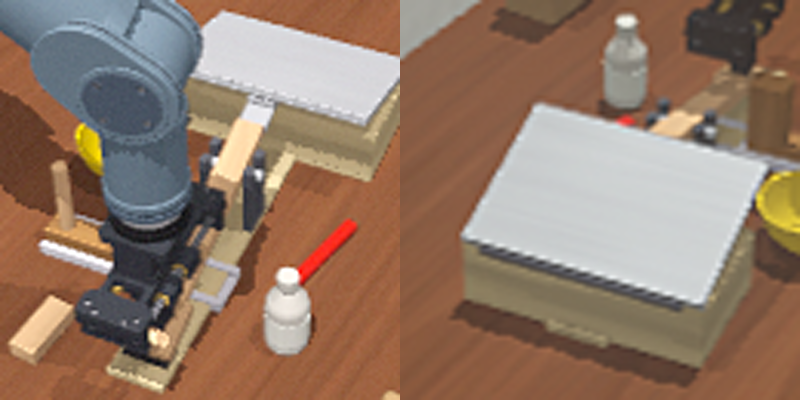

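The flap's front corners are at about (287,211) and (229.5,195.5) in the side view, which matches roughly 0.24–0.28 rad open. The contact is stiff: 15 N more moved the tip only 0.4 mm, so the paddle is on the pad. The stop is still out and the bystanders in view haven't moved.

```bash
python3 -c "
from h import *
rep('final'); print(bot.sign_off())"
```

```text
final t 14.07 tip [-0.1854 -0.0016  0.0373] F [-9.1 -0.1 24.5]
the job is handed in; nothing more can be done
None
```

I pushed the stop out to the end of its travel, then pressed the paddle down onto its rubber pad and held it there at about 25 N with the flap up; I handed the job in at 14 s.

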